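# Hang the adapter plate on the alternator test stand and lock it with the ball knob

### The job

Take the aluminium keyhole plate out of its wooden rack, hang it on the test stand's stud (big hole over the stud's head, then let it down so that the stud sits at the top of the narrow slot) and let go of it. Then turn the stand's smooth black ball knob clockwise until the rubber foot of its arm presses the plate firmly and squarely flat against the panel, and leave it locked that way. The knob slips unless you grip it firmly across its widest part; do not disturb the other things lying on the bench.

Things in the scene. Friction and masses are not known exactly. Their poses are not given: they have to be found in the camera images.
- plate: Loose aluminium plate, 8 mm thick, about 0.3 kg, upright in the rack. Origin: middle of its lower edge; x: its normal, y: across, z: up. 110 mm wide up to z = 95 mm; above that a centred tab 40 mm wide up to z = 155 mm, to be gripped from above across the 8 mm. Same from both faces. Keyhole: see hole.
- hole (a point): Centre of the plate's keyhole hole, on its centre line, 35 mm above its lower edge. Eight-sided through hole, 34 mm across flats; from it a slot 14 mm wide leads up to its closed end 40 mm above this point (75 mm above the lower edge).
- rack: Fixed wooden rack, 90 x 140 mm, 44 mm high. Origin: middle of its underside. Its slot, 10 mm wide and 34 mm deep along its y, has its floor at z = 10 mm, where the plate's lower edge stands. The plate lifts straight up out of it.
- stand: Fixed grey test stand. Origin at table height under the front face of its upright panel, on the panel's centre line. Front face: plane x = 0, looking to -x; y along it, z up. Panel 120 mm wide (y -60 to 60), 12 mm thick, top at z = 120 mm. Base plate 12 mm thick, x -85 to 65, y -175 to 105 mm. Latch post, 26 mm thick, at x = -30, y = -105 mm.
- stud (a point): On the stud's axis at the back of its head: x = -13, y = 0, z = 100 mm of the stand. The stud points to the stand's -x: shank 10 mm thick from panel to here, then a head 22 mm wide, 7 mm thick. A hung plate has its lower edge 30 mm above the table; flat on the panel its mid-plane is at x = -4 mm of the stand.
- latch: Ball knob, spindle and steel arm, one piece, vertical axis. Origin on the axis, 88 mm above the table; x along the arm, z up. Rubber foot 75 mm along the arm, 100 mm above the table, reaching 25 mm to the latch's -y. Starts open; turn clockwise (from above) 2.1 to 2.6 rad till the arm points to the stand's +y, its foot sprung against the plate. Stays where left; drag 0.3 N m.
- foot (a point): Centre of the flat end of the sprung rubber foot (18 mm wide) at the end of the latch's arm. The spring gives up to 7 mm: 2 N at the first touch, 0.8 N more for each mm. Well pressed on a plate that lies flat on the panel, it is at about x = -8, y = -30, z = 100 mm of the stand.
- ball (a point): Centre of the ball knob, 60 mm wide, black and smooth, on the latch's axis, 175 mm above the table, over a spindle 16 mm thick. Slick (friction about 0.3): only a firm grip (some 40 N) at the height of this centre holds it; when the foot presses the plate it gets stiff, and a grip may then slip.
- endcap: Bystander, to be left alone: cast alternator end cover, round, 160 mm over its two ears, 46 mm high. Origin: the middle of its underside.
- pulley: Bystander, to be left alone: dark steel grooved pulley, 64 mm diameter, 40 mm high. Origin: the middle of its underside.
- jar: Bystander, to be left alone: amber glass jar with a steel cap, 72 mm diameter, 95 mm high. Origin: the middle of its underside.
- wrench: Bystander, to be left alone: steel wrench lying flat, 190 mm long. Origin: under its middle, x along it.
- driver: Bystander, to be left alone: screwdriver lying flat, 200 mm long. Origin: under its middle, x along it.
- rotor: Bystander, to be left alone: copper and dark steel alternator rotor lying on its face, about 98 mm diameter, 40 mm high. Origin: the middle of its underside.
Things that resemble listed ones, but are neither listed nor needed, are in the scene too. Leave any green look-alike of the plate alone.

How it is judged:
By the outcome, as a careful person would: the job done as asked, in the order asked, and still so for the second after the job is handed in, with the robot touching nothing.
It also fails if it takes over 72 s, if anything falls off the work surface, if the arm or the gripper's body presses on something with over 40 N, if the wrist force passes 120 N, or if a joint passes its speed limit or range.

### The arm

A 7-joint arm with a two-finger parallel gripper is mounted at the origin on the work surface. World frame = base frame: x ahead of the robot, y to its left, z up, the work surface at z = 0. Lengths are in m, angles in rad, forces in N, time in s.
With the tool pointing down it reaches from about 0.4 to 0.9 m from the base axis. Payload 5.5 kg.
Tool frame: the origin (TCP) lies midway between the tips of the shut fingers; the grasp point (between the pads) lies 19 mm behind it (manip.tcp_to_grasp is the distance from the TCP to the grasp point, in m); z points along the fingers, y is the line along which they close (so a half turn about z gives the same grasp; the last joint's range is limited). The gripper opens to 92 mm and grips with 3 to 60 N. Pads are 19 mm wide; open, the fingers measure 130 mm over their backs; the gripper's body (75 mm by 190 mm) begins 47 mm behind the grasp point.
Start: joints at [-1.074, 0.501, -0.427, 1.55, 0.221, 1.138, -0.21], TCP at [0.151, 0.632, 0.227] pointing down, gripper open.
Joint ranges: [-2.88, 2.88], [-0.31, 2.03], [-1.54, 1.56], [0.2, 2.42], [-1.41, 4.55], [0.19, 2.02], [-2.57, 2.57]. Speed limits (rad/s): [2.57, 2.57, 3.14, 3.14, 3.14, 3.14, 3.14].

### API

Orientations are given as a unit quaternion [w, x, y, z].
In Python, from cell import manip, imaging, order gives the robot as it stands. The module is installed in compiled form; this text tells all that it offers.
- The arm moves only by the tool step_arm, never from a script. Its argument "series" is text: rows parted by semicolons, each of 7 numbers parted by spaces: the shift along the tool's x, y, z scaled (see below), then the turn, a rotation vector about the tool's x, y, z scaled (see below), then the closure, from -1 (fully open) to 1 (shut). A call has exactly 5 rows; each row is the pose to reach, as a shift and turn from the pose commanded when the call began, along the tool's axes at that moment, turning the shorter way round; what a row does not reach only later rows make up. The controller multiplies each number of a shift by 0.1 m and each number of a turn by pi rad. A row lasts 1/12 s, in which the tool goes at most 41.7 mm and 7.16 degrees, less where a joint would pass 70% of its speed; a pose out of reach is approached as far as the arm can. A call with a number of a shift or a turn outside -1 to 1 is refused whole. A call with a gripper value outside its range is refused whole. The fingers move at their own pace and stop on an object; the grip force is fixed at half the most. Time passes only in rows, so rows that repeat a pose let the fingers close, or fill a call up. It gives the time, the measured TCP pose, the force, the opening and the grip force at its end, in the units of the state.
- manip.sense(): the state, without advancing time (a new reading comes with each control period).
- imaging.camera(name): name is "side" or "top" or "wrist"; returns a dict with "pixels" (384x512x3 uint8, red, green, blue), "fx", "fy", "cx", "cy" (pixels), "R" (3x3) and "t" (3): a world point X has camera coordinates R X + t; the wrist camera has in their place "mount" (4x4, takes a point from camera to tool coordinates, whose origin is the TCP and whose axes are the flange's). Camera axes: x right, y down, z forward; pixel columns grow to the right and rows downward; lengths in m; the calibration is good to about 2 mm. A picture is of the moment at which its call begins: read the wrist's pose just before it. There is no depth.
- order.job_done(): hands the job in; it is judged then, once.
The state is a dict: "t": time; "qpos": joint angles; "qd": joint speeds; "effort": joint torques, N m; "tcp_pos": TCP position; "eef_rot": TCP orientation; "force": force on the tool from outside, world axes, zero at the start; "torque": the same for the moment, N m; "width": opening from 0.0 (shut) to 1.0 (fully open); "grip_force": force on a finger pad.
Only numpy, scipy, OpenCV 4.12 (cv2) and the standard library are available. Lean on these libraries where they do the work, as an engineer would, in place of code of your own. Each camera call takes 0.05 s, during which the arm holds its last target. There are 200 camera calls.

## Working session

There is one attempt and no reset: what is moved stays moved. The work goes in short steps, Python scripts to look and compute and a tool call to move; the robot and the scene stay as the last step left them, time stands still between calls to the robot, and variables do not carry over. Pictures are saved under pics/ and viewed, at most 10 in all, crops included, and the job is handed in when it is done.

Besides the shell and the picture viewer there is one more tool, called after "Emit:" as name(argument=value, ...) on one line, values as JSON. step_arm: Moves the arm, as the interface text tells. Shifts and turns lie within -1 to 1; 1 stands for 0.1 m of shift or pi rad of turn. Its arguments: {"type":"object","properties":{"series":{"type":"string"}},"required":["series"]}

```bash
mkdir -p pics; cat > h.py <<'E'
from cell import manip, imaging, order
import numpy as np, cv2
def cam(n):
    c=imaging.camera(n); cv2.imwrite(f'pics/{n}_last.png',c['pixels'][:,:,::-1]); return c
def ray(c,u,v):
    d=np.array([(u-c['cx'])/c['fx'],(v-c['cy'])/c['fy'],1.]); R=np.array(c['R']);t=np.array(c['t'])
    return -R.T@t, R.T@d
def atz(c,u,v,z):
    o,d=ray(c,u,v); return o+d*(z-o[2])/d[2]
def proj(c,X):
    p=np.array(c['R'])@np.array(X)+np.array(c['t']); return np.array([c['fx']*p[0]/p[2]+c['cx'],c['fy']*p[1]/p[2]+c['cy']])
E
python3 - <<'E'
from h import *
import pickle
s=manip.sense(); print({k:np.round(v,3) for k,v in s.items()}, manip.tcp_to_grasp)
for n in('top','side'):
    c=cam(n); pickle.dump(c,open(n+'.pkl','wb')); print(n,c['fx'],c['cx'],c['cy'],np.round(c['R'],3).tolist(),np.round(c['t'],3).tolist())
    cv2.imwrite(f'pics/{n}1.png',cv2.resize(c['pixels'][:,:,::-1],(800,600),interpolation=cv2.INTER_CUBIC))
E
```

```text
{'t': np.float64(0.0), 'qpos': array([-1.074,  0.502, -0.427,  1.551,  0.221,  1.138, -0.21 ]), 'qd': array([ 0.001,  0.002, -0.   ,  0.   , -0.   , -0.001, -0.   ]), 'effort': array([ 1.0000e-03, -5.6658e+01, -5.8160e+00, -2.7911e+01, -6.9000e-02,
        3.1000e-02,  0.0000e+00]), 'tcp_pos': array([0.15 , 0.632, 0.226]), 'eef_rot': array([-0.   ,  0.117,  0.993, -0.001]), 'force': array([0.162, 1.161, 0.096]), 'torque': array([0.007, 0.033, 0.065]), 'grip_force': np.float64(0.0), 'width': np.float64(0.997)} 0.0188
top 477.21629139425596 259.20705426881744 194.5841418079417 [[0.016, -1.0, 0.009], [-0.992, -0.017, -0.122], [0.122, -0.006, -0.992]] [-0.039, 0.505, 1.621]
side 409.7668987660369 250.51708420627924 189.61624558422807 [[0.808, -0.589, -0.002], [-0.4, -0.547, -0.735], [0.432, 0.595, -0.678]] [-0.433, 0.281, 1.182]
```

View pics/top1.png

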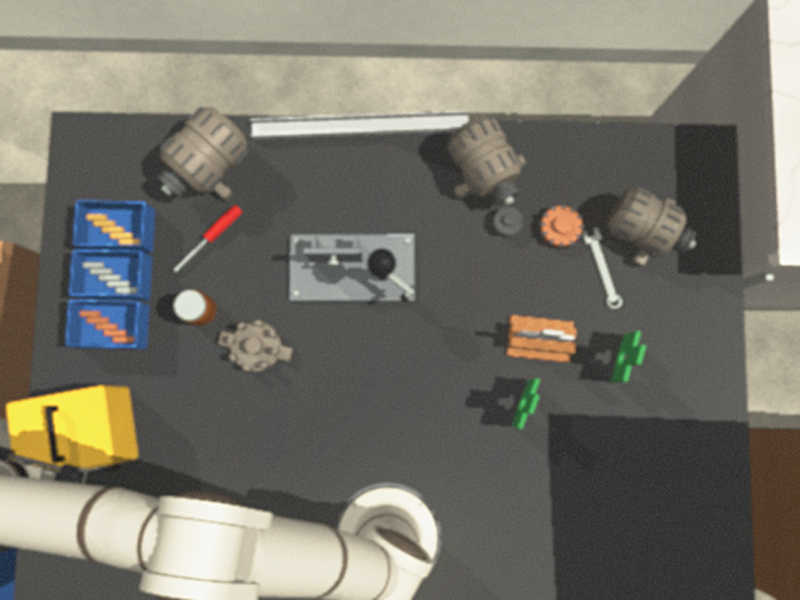

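View pics/side1.png

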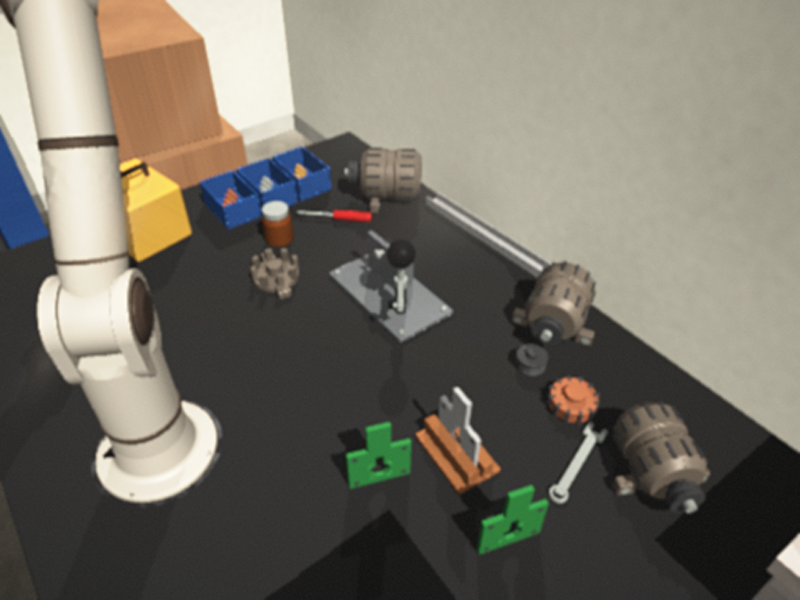

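The top view (800 px scale) shows the stand's base at (290–415, 235–300), with the ball at (381,263). The plate candidates are the silver one in the wooden rack at (557,335) and two green ones at (630,357) and (528,403). The silver one in the rack matches the description, and I'll confirm it in a crop.

```bash
python3 - <<'E'
from h import *
import pickle
T=pickle.load(open('top.pkl','rb'));S=pickle.load(open('side.pkl','rb'))
k=1.5625
for n,u,v,z in [('bTL',290,235,.012),('bTR',415,235,.012),('bBL',290,300,.012),('bBR',415,300,.012),('ball',381,263,.175),('platetop',557,335,.165),('rackTL',511,316,.044),('rackTR',576,321,.044),('rackBR',575,361,.044),('rackBL',508,356,.044)]:
    print(n,np.round(atz(T,u/k,v/k,z),3))
a=np.zeros((600,800,3),np.uint8)
def crop(c,u,v,w,h,W,H): return cv2.resize(c['pixels'][int(v):int(v)+h,int(u):int(u)+w,::-1],(W,H),interpolation=cv2.INTER_CUBIC)
a[:300,:400]=crop(T,183,145,88,66,400,300)
a[:300,400:]=crop(T,310,190,80,60,400,300)
a[300:,:400]=crop(S,205,140,96,72,400,300)
a[300:,400:]=crop(S,250,240,80,60,400,300)
cv2.imwrite('pics/crops.png',a)
E
```

```text
bTL [0.661 0.232 0.012]
bTR [ 0.666 -0.051  0.012]
bBL [0.512 0.227 0.012]
bBR [ 0.517 -0.053  0.012]
ball [0.571 0.02  0.175]
platetop [ 0.431 -0.339  0.165]
rackTL [ 0.481 -0.264  0.044]
rackTR [ 0.473 -0.407  0.044]
rackBR [ 0.385 -0.404  0.044]
rackBL [ 0.393 -0.257  0.044]
```

View pics/crops.png

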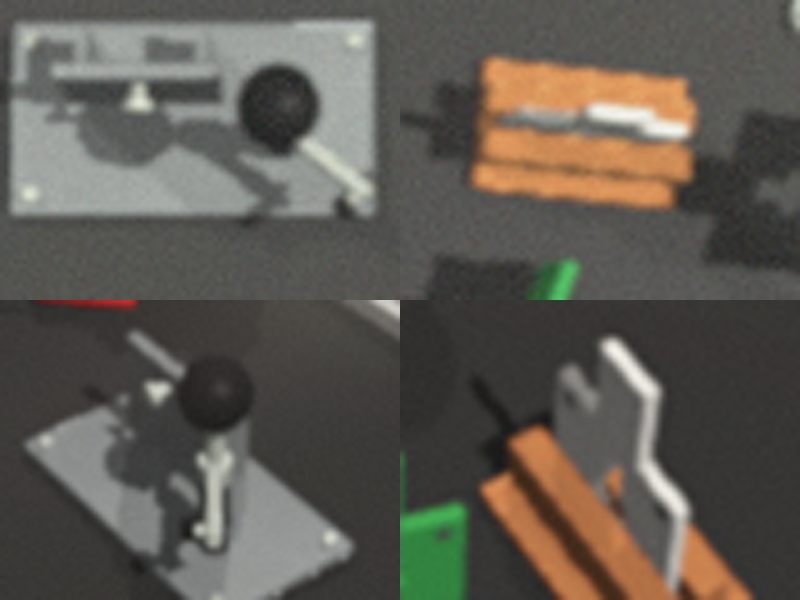

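The crops confirm it: the silver keyhole plate stands in the wooden rack, with its tab top at about (347–361, 212) in top-camera pixels. The stand is almost aligned with the world axes, and its arm is open towards (-x,-y). Next I move the arm over the rack.

```bash
cat >> h.py <<'E'
from scipy.spatial.transform import Rotation as Ro
def pose(p,yaw):  # tool down, tool y at heading yaw(deg)
    a=np.radians(yaw); y=np.array([np.cos(a),np.sin(a),0]); z=np.array([0,0,-1.]); return np.array(p,float),np.c_[np.cross(y,z),y,z]
def cur():
    s=manip.sense(); q=s['eef_rot']; return s,np.array(s['tcp_pos']),Ro.from_quat([q[1],q[2],q[3],q[0]]).as_matrix()
def path(wps,start=None):
    if start is None: _,p,R=cur()
    else: p,R=pose(*start)
    for w in wps:
        p2,R2=pose(*w); d=R.T@(p2-p)/.1; r=Ro.from_matrix(R.T@R2).as_rotvec()/np.pi
        print(np.round(d,3),np.round(r,4)); p,R=p2,R2
E
python3 - <<'E'
from h import *
c=imaging.camera('wrist'); print(c['fx'],c['cx'],c['cy'],np.round(c['mount'],3).tolist())
path([((.22,.56,.26),66),((.30,.47,.29),56),((.36,.38,.32),46),((.42,.29,.32),36),((.45,.19,.32),26),((.45,.09,.32),16),((.45,-.01,.32),6),((.44,-.11,.32),-3),((.43,-.21,.32),-3),((.43,-.3,.32),-3)])
E
```

```text
285.27498619486596 256.42759688105815 194.294525966246 [[0.0, -0.958, -0.288, 0.079], [1.0, 0.001, -0.001, 0.001], [0.001, -0.288, 0.958, -0.157], [0.0, 0.0, 0.0, 1.0]]
[-0.842 -0.538 -0.34 ] [-0.0005  0.      0.0589]
[-1.097 -0.497 -0.3  ] [0.     0.     0.0556]
[-1.001 -0.411 -0.3  ] [0.     0.     0.0556]
[-1.057 -0.231  0.   ] [0.     0.     0.0556]
[-0.985 -0.345  0.   ] [0.     0.     0.0556]
[-0.899 -0.438  0.   ] [0.     0.     0.0556]
[-0.961 -0.276  0.   ] [0.     0.     0.0556]
[-0.984 -0.204  0.   ] [0.   0.   0.05]
[-1.004 -0.048  0.   ] [0. 0. 0.]
[-0.899  0.047  0.   ] [0. 0. 0.]
```

Emit:
step_arm(series="-0.17 -0.11 -0.07 0 0 0.011 -1; -0.34 -0.22 -0.14 0 0 0.022 -1; -0.51 -0.33 -0.21 0 0 0.034 -1; -0.68 -0.44 -0.28 0 0 0.045 -1; -0.84 -0.54 -0.34 0 0 0.056 -1")

```text
t: 0.57
tcp_pos: [0.2205, 0.5592, 0.2608]
eef_rot: [0.0, 0.204, 0.979, -0.0]
force: [0.2, -1.0, 0.9]
width: 1.0
grip_force: 0.0
```

Emit:
step_arm(series="-0.2 -0.1 -0.06 0 0 0.011 -1; -0.4 -0.2 -0.12 0 0 0.022 -1; -0.6 -0.3 -0.18 0 0 0.034 -1; -0.8 -0.4 -0.24 0 0 0.045 -1; -1 -0.5 -0.3 0 0 0.056 -1")

```text
t: 0.98
tcp_pos: [0.2922, 0.4734, 0.291]
eef_rot: [-0.0, 0.29, 0.957, -0.0]
force: [0.3, -0.6, -0.3]
width: 1.006
grip_force: 0.0
```

Emit:
step_arm(series="-0.2 -0.08 -0.06 0 0 0.011 -1; -0.4 -0.16 -0.12 0 0 0.022 -1; -0.6 -0.24 -0.18 0 0 0.034 -1; -0.8 -0.32 -0.24 0 0 0.045 -1; -1 -0.4 -0.3 0 0 0.056 -1")

```text
t: 1.4
tcp_pos: [0.3533, 0.3848, 0.321]
eef_rot: [-0.0, 0.373, 0.928, -0.0]
force: [1.3, 0.1, -1.0]
width: 1.001
grip_force: 0.0
```

Emit:
step_arm(series="-0.2 -0.05 0 0 0 0.011 -1; -0.4 -0.1 0 0 0 0.022 -1; -0.6 -0.15 0 0 0 0.034 -1; -0.8 -0.2 0 0 0 0.045 -1; -1 -0.25 0 0 0 0.056 -1")

```text
t: 1.82
tcp_pos: [0.4086, 0.2971, 0.3203]
eef_rot: [-0.0, 0.453, 0.891, -0.0]
force: [-0.3, -0.0, -0.4]
width: 1.003
grip_force: 0.0
```

Emit:
step_arm(series="-0.2 -0.07 0 0 0 0.011 -1; -0.4 -0.14 0 0 0 0.022 -1; -0.6 -0.21 0 0 0 0.034 -1; -0.8 -0.28 0 0 0 0.045 -1; -1 -0.35 0 0 0 0.056 -1")

```text
t: 2.23
tcp_pos: [0.4392, 0.1955, 0.3208]
eef_rot: [-0.0, 0.53, 0.848, 0.0]
force: [1.1, 0.1, -0.5]
width: 1.0
grip_force: 0.0
```

```bash
python3 - <<'E'
from h import *
s,p,R=cur(); print(s['t'],np.round(p,4),np.round(s['qpos'],2),np.degrees(np.arctan2(R[1,1],R[0,1])),R[:,2])
path([((.45,.09,.32),16),((.45,-.01,.32),6),((.44,-.11,.32),-3),((.43,-.21,.32),-3),((.43,-.3,.32),-3)])
E
```

```text
2.2333 [0.4392 0.1955 0.3208] [-0.43  0.08 -0.05  1.85  0.    1.21 -0.03] 26.005666851927856 [ 1.61470066e-05  7.62344118e-05 -9.99999997e-01]
[-0.995 -0.366  0.008] [ 0.     -0.      0.0556]
[-0.961 -0.276  0.   ] [0.     0.     0.0556]
[-0.984 -0.204  0.   ] [0.   0.   0.05]
[-1.004 -0.048  0.   ] [0. 0. 0.]
[-0.899  0.047  0.   ] [0. 0. 0.]
```

```bash
cat >> h.py <<'E'
def wrist(f):
    import pickle
    _,p,R=cur(); c=dict(imaging.camera('wrist')); M=np.array(c['mount']); Rc=R@M[:3,:3]; tc=R@M[:3,3]+p
    c['R']=Rc.T; c['t']=-Rc.T@tc; pickle.dump(c,open(f+'.pkl','wb'))
    cv2.imwrite(f'pics/{f}.png',cv2.resize(c['pixels'][:,:,::-1],(800,600),interpolation=cv2.INTER_CUBIC)); return c
E
python3 - <<'E'
from h import *
c=wrist('w1')
# overlay predicted
for n,X in dict(bTL=(.661,.232,.012),bTR=(.666,-.051,.012),bBR=(.517,-.053,.012),ball=(.571,.02,.175)).items(): print(n,proj(c,X)*1.5625)
E
```

```text
bTL [597.26469081 306.5556452 ]
bTR [476.42651741 500.9305102 ]
bBR [368.49237112 457.67796137]
ball [449.73016987 534.91773878]
```

View pics/w1.png

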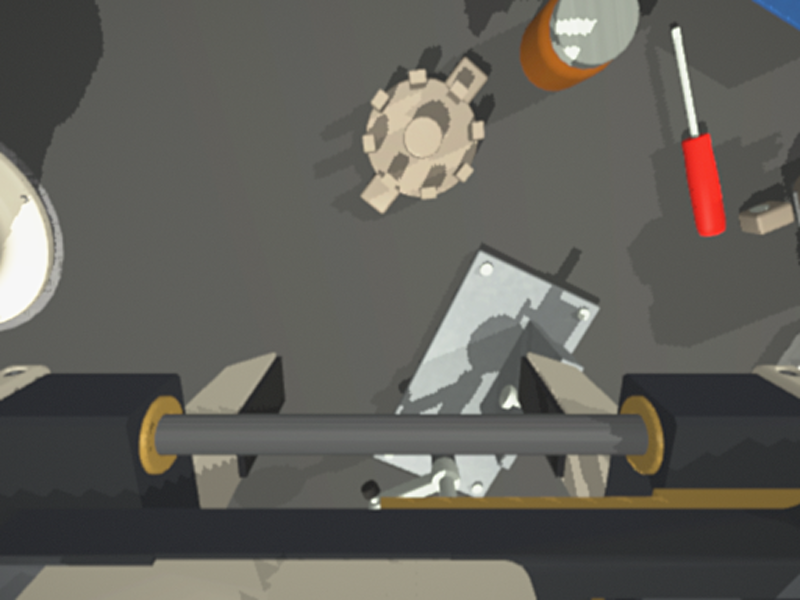

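Emit:
step_arm(series="-0.2 -0.07 0 0 0 0.011 -1; -0.4 -0.14 0 0 0 0.022 -1; -0.6 -0.21 0 0 0 0.034 -1; -0.8 -0.28 0 0 0 0.045 -1; -1 -0.36 0 0 0 0.056 -1")

```text
t: 2.7
tcp_pos: [0.4509, 0.0895, 0.3208]
eef_rot: [0.0, 0.603, 0.798, 0.0]
force: [-0.3, -0.1, 0.5]
width: 0.998
grip_force: 0.0
```

Emit:
step_arm(series="-0.2 -0.06 0 0 0 0.011 -1; -0.4 -0.12 0 0 0 0.022 -1; -0.6 -0.17 0 0 0 0.034 -1; -0.8 -0.22 0 0 0 0.045 -1; -0.96 -0.28 0 0 0 0.056 -1")

```text
t: 3.12
tcp_pos: [0.4506, -0.0106, 0.3208]
eef_rot: [0.0, 0.671, 0.742, -0.0]
force: [0.4, -0.0, 0.6]
width: 0.998
grip_force: 0.0
```

Emit:
step_arm(series="-0.2 -0.04 0 0 0 0.01 -1; -0.4 -0.08 0 0 0 0.02 -1; -0.6 -0.12 0 0 0 0.03 -1; -0.8 -0.16 0 0 0 0.04 -1; -0.98 -0.2 0 0 0 0.05 -1")

```text
t: 3.53
tcp_pos: [0.4406, -0.1099, 0.3207]
eef_rot: [0.0, 0.726, 0.687, -0.0]
force: [-0.0, -0.3, 0.5]
width: 1.001
grip_force: 0.0
```

Emit:
step_arm(series="-0.2 -0.01 0 0 0 0 -1; -0.4 -0.02 0 0 0 0 -1; -0.6 -0.03 0 0 0 0 -1; -0.8 -0.04 0 0 0 0 -1; -1 -0.05 0 0 0 0 -1")

```text
t: 3.95
tcp_pos: [0.4303, -0.209, 0.3207]
eef_rot: [-0.0, 0.726, 0.688, -0.0]
force: [1.0, -0.5, 0.5]
width: 1.0
grip_force: 0.0
```

Emit:
step_arm(series="-0.2 0 0 0 0 0 -1; -0.4 0 0 0 0 0 -1; -0.6 0 0 0 0 0 -1; -0.6 0 0 0 0 0 -1; -0.6 0 0 0 0 0 -1")

```text
t: 4.37
tcp_pos: [0.427, -0.2688, 0.3205]
eef_rot: [-0.0, 0.726, 0.687, -0.0]
force: [0.9, 0.3, -0.4]
width: 0.999
grip_force: 0.0
```

```bash
python3 - <<'E'
from h import *
c=wrist('w2'); s,p,R=cur(); print(p,s['qpos'].round(2),np.degrees(np.arctan2(R[1,1],R[0,1])))
cv2.imwrite('pics/w2.png',cv2.resize(c['pixels'][92:332,96:416,::-1],(800,600),interpolation=cv2.INTER_CUBIC))
E
```

```text
[ 0.42736959 -0.26746999  0.32042384] [ 0.11  0.13  0.44  1.82 -0.06  1.21  0.51] -3.055834930728343
```

View pics/w2.png

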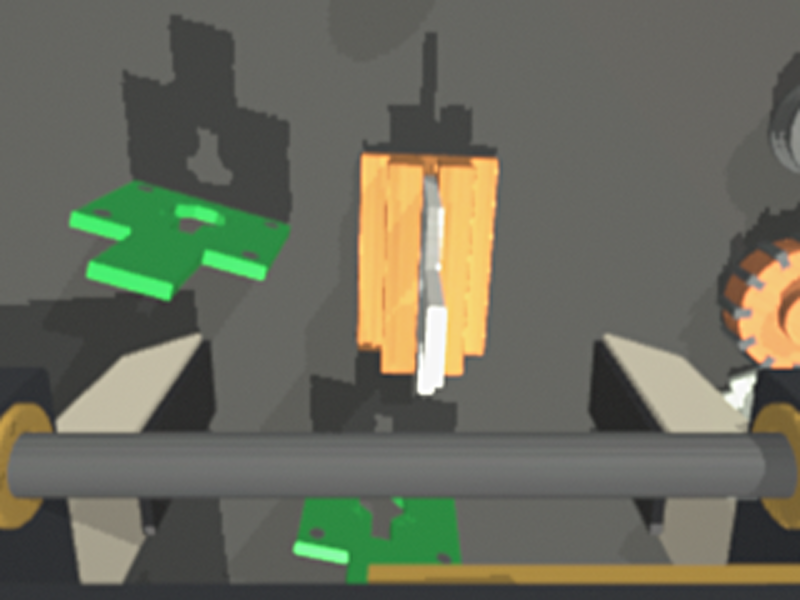

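w1 matches the stand estimate: its corners are at (483,246) and (599,299), and the stud head is near (509,398). In w2 the plate's tab top runs from (437,307) to (429,392), seen edge-on inside the rack at (360–497, 155–375).

```bash
python3 - <<'E'
from h import *
import pickle
a=pickle.load(open('w1.pkl','rb'));b=pickle.load(open('w2.pkl','rb'))
for n,u,v,z in [('A',483,246,.012),('B',599,299,.012),('screwA',486,269,.014),('screwB',584,314,.014),('stud',509,398,.1),('screwC',477,489,.014),('cornC',374,457,.012)]: print(n,atz(a,u/1.5625,v/1.5625,z).round(4))
for n,x,y,z in [('tab+',437,307,.165),('tab-',429,392,.165),('rTL',362,154,.044),('rTR',497,157,.044),('rBL',384,373,.044),('rBR',464,373,.044)]: print(n,atz(b,96+x/2.5,92+y/2.5,z).round(4))
E
```

```text
A [0.5162 0.2354 0.012 ]
B [0.6579 0.2401 0.012 ]
screwA [0.5305 0.2155 0.014 ]
screwB [0.6516 0.2186 0.014 ]
stud [0.5876 0.1256 0.1   ]
screwC [ 0.6569 -0.0336  0.014 ]
cornC [ 0.5226 -0.0492  0.012 ]
tab+ [ 0.4409 -0.3099  0.165 ]
tab- [ 0.4353 -0.3538  0.165 ]
rTL [ 0.4033 -0.2544  0.044 ]
rTR [ 0.4854 -0.2607  0.044 ]
rBL [ 0.4076 -0.4015  0.044 ]
rBR [ 0.461  -0.4045  0.044 ]
```

```bash
python3 - <<'E'
from h import *
path([((.438,-.332,.26),-4),((.438,-.332,.19),-4),((.438,-.332,.127),-4)])
E
```

```text
[-0.639  0.141  0.604] [-0.0002 -0.0001  0.0052]
[0.  0.  0.7] [0. 0. 0.]
[0.   0.   0.63] [0. 0. 0.]
```

Emit:
step_arm(series="-0.16 0.04 0.15 0 0 0.001 -1; -0.32 0.07 0.3 0 0 0.003 -1; -0.48 0.11 0.45 0 0 0.004 -1; -0.64 0.14 0.6 0 0 0.005 -1; -0.64 0.14 0.6 0 0 0.005 -1")

```text
t: 4.83
tcp_pos: [0.437, -0.3326, 0.2578]
eef_rot: [-0.002, 0.731, 0.682, -0.001]
force: [-0.5, -0.8, -0.9]
width: 1.001
grip_force: 0.0
```

Emit:
step_arm(series="0 0 0.14 0 0 0 -1; 0 0 0.28 0 0 0 -1; 0 0 0.42 0 0 0 -1; 0 0 0.56 0 0 0 -1; 0 0 0.7 0 0 0 -1")

```text
t: 5.25
tcp_pos: [0.4392, -0.33, 0.1908]
eef_rot: [-0.0, 0.73, 0.684, 0.001]
force: [0.3, -0.4, -0.1]
width: 1.001
grip_force: 0.0
```

```bash
python3 - <<'E'
from h import *
c=wrist('w3'); s,p,R=cur(); print(p,s['force'])
cv2.imwrite('pics/w3.png',cv2.resize(c['pixels'][184:364,136:376,::-1],(800,600),interpolation=cv2.INTER_CUBIC))
print(np.array([(proj(c,X)-[136,184])*3.3333 for X in [(.438,-.312,.165),(.438,-.352,.165)]]))
E
```

```text
[ 0.43776038 -0.32887408  0.18797845] [-1.20820151  0.74905584 -2.0155818 ]
[[392.70652649  63.11879925]
 [405.26859307 239.13881877]]
```

View pics/w3.png

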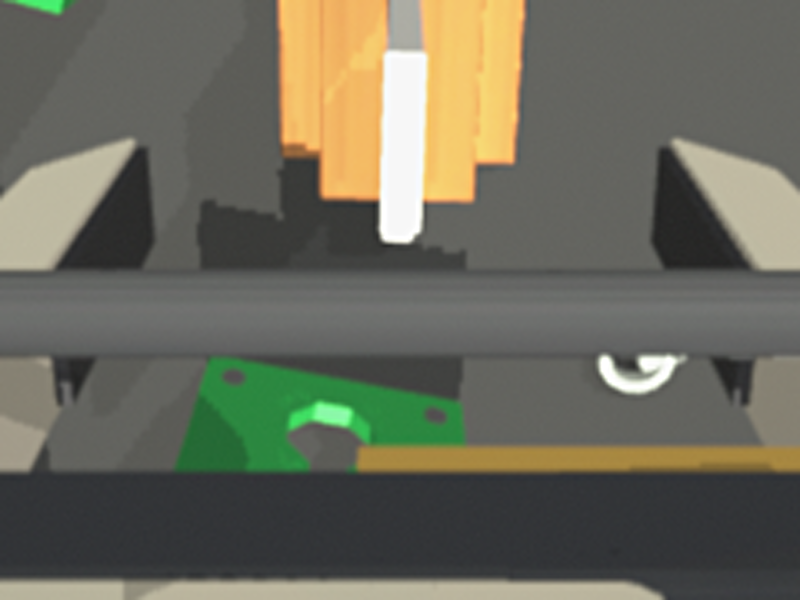

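The tab in w3 spans (405,50)–(401,242), centred between the fingers at column 403. I'll turn about 1° more, descend and close.

Emit:
step_arm(series="0 0 0.15 0 0 0.003 -1; 0 0 0.3 0 0 0.005 -1; 0 0 0.45 0 0 0.005 -1; 0 0 0.61 0 0 0.005 -1; 0 0 0.61 0 0 0.005 -1")

```text
t: 5.72
tcp_pos: [0.4376, -0.3291, 0.1279]
eef_rot: [-0.002, 0.735, 0.678, -0.0]
force: [-0.2, -0.6, -0.1]
width: 1.002
grip_force: 0.0
```

Emit:
step_arm(series="0 0 0 0 0 0 1; 0 0 0 0 0 0 1; 0 0 0 0 0 0 1; 0 0 0 0 0 0 1; 0 0 0 0 0 0 1")

```text
t: 6.13
tcp_pos: [0.4389, -0.332, 0.1306]
eef_rot: [0.001, 0.736, 0.677, 0.0]
force: [0.7, -0.3, 0.3]
width: 0.684
grip_force: 0.0
```

Emit:
step_arm(series="0 0 0 0 0 0 1; 0 0 0 0 0 0 1; 0 0 0 0 0 0 1; 0 0 0 0 0 0 1; 0 0 0 0 0 0 1")

```text
t: 6.55
tcp_pos: [0.4383, -0.3317, 0.1296]
eef_rot: [-0.0, 0.736, 0.677, -0.0]
force: [-0.6, -0.2, -0.9]
width: 0.321
grip_force: 0.0
```

Emit:
step_arm(series="0 0 0 0 0 0 1; 0 0 0 0 0 0 1; 0 0 0 0 0 0 1; 0 0 0 0 0 0 1; 0 0 0 0 0 0 1")

```text
t: 6.97
tcp_pos: [0.4385, -0.3317, 0.1297]
eef_rot: [0.0, 0.736, 0.677, 0.0]
force: [0.5, -0.7, -1.1]
width: 0.083
grip_force: 30.0
```

Emit:
step_arm(series="0 0 0 0 0 0 1; 0 0 0 0 0 0 1; 0 0 0 0 0 0 1; 0 0 0 0 0 0 1; 0 0 0 0 0 0 1")

```text
t: 7.38
tcp_pos: [0.4385, -0.3317, 0.1297]
eef_rot: [0.0, 0.736, 0.677, 0.0]
force: [0.4, -0.3, -2.5]
width: 0.084
grip_force: 30.0
```

Emit:
step_arm(series="0 0 -0.06 0 0 0 1; 0 0 -0.12 0 0 0 1; 0 0 -0.18 0 0 0 1; 0 0 -0.24 0 0 0 1; 0 0 -0.3 0 0 0 1")

```text
t: 7.8
tcp_pos: [0.4383, -0.3317, 0.1604]
eef_rot: [-0.0, 0.736, 0.677, 0.0]
force: [0.9, -1.0, -4.2]
width: 0.081
grip_force: 30.0
```

```bash
python3 - <<'E'
from h import *
for _ in range(3):
    s,p,R=cur(); print(s['t'],p.round(4),s['force'].round(2),s['torque'].round(2),s['width'],s['grip_force'],np.degrees(np.arctan2(R[1,1],R[0,1])))
    imaging.camera('top')
E
```

```text
7.8 [ 0.4383 -0.3317  0.1604] [ 0.88 -1.   -4.23] [-0.17 -0.34 -0.04] 0.08145353969800875 29.980628192424774 -4.755122008568307
7.85 [ 0.4388 -0.3322  0.1616] [-0.18 -0.46 -2.54] [-0.02  0.1  -0.06] 0.08427087107682768 29.991685152053833 -4.755365975293488
7.9 [ 0.4386 -0.3322  0.161 ] [-0.5   0.08 -4.58] [-0.15  0.03 -0.03] 0.08460137340981969 29.991594851017 -4.74881869591447
```

The plate is held at 30 N with its lower edge 0.120 m below the TCP. Now I carry it to a point in front of the stand.

```bash
python3 - <<'E'
from h import *
path([((.438,-.331,.25),-4.75),((.44,-.236,.25),-3),((.44,-.14,.25),-1),((.44,-.045,.25),1.3),((.44,.05,.25),1.3),((.465,.124,.25),1.3)])
E
```

```text
[ 0.009 -0.003 -0.896] [ 0.0001  0.0001 -0.    ]
[ 0.948 -0.059  0.   ] [ 0.      0.     -0.0097]
[ 0.959 -0.05   0.   ] [ 0.      0.     -0.0111]
[ 0.95  -0.017  0.   ] [ 0.      0.     -0.0128]
[0.95  0.022 0.   ] [0. 0. 0.]
[0.734 0.267 0.   ] [0. 0. 0.]
```

Emit:
step_arm(series="0 0 -0.16 0 0 0 1; 0 0 -0.34 0 0 0 1; 0 0 -0.52 0 0 0 1; 0 0 -0.7 0 0 0 1; 0 0 -0.88 0 0 0 1")

```text
t: 8.37
tcp_pos: [0.4374, -0.3314, 0.2479]
eef_rot: [-0.001, 0.736, 0.677, -0.0]
force: [0.4, -0.8, -4.2]
width: 0.087
grip_force: 30.0
```

Emit:
step_arm(series="0.15 -0.01 0 0 0 -0.002 1; 0.34 -0.02 0 0 0 -0.004 1; 0.54 -0.03 0 0 0 -0.006 1; 0.74 -0.05 0 0 0 -0.008 1; 0.95 -0.06 0 0 0 -0.01 1")

```text
t: 8.78
tcp_pos: [0.4389, -0.2348, 0.2465]
eef_rot: [-0.001, 0.725, 0.689, -0.001]
force: [0.9, 0.1, -3.7]
width: 0.09
grip_force: 30.0
```

Emit:
step_arm(series="0.19 -0.01 0 0 0 -0.002 1; 0.38 -0.02 0 0 0 -0.004 1; 0.57 -0.03 0 0 0 -0.006 1; 0.76 -0.04 0 0 0 -0.009 1; 0.96 -0.05 0 0 0 -0.011 1")

```text
t: 9.2
tcp_pos: [0.4388, -0.1388, 0.2466]
eef_rot: [-0.001, 0.713, 0.701, -0.001]
force: [0.6, 0.9, -4.3]
width: 0.082
grip_force: 30.0
```

Emit:
step_arm(series="0.19 0 0 0 0 -0.003 1; 0.38 -0.01 0 0 0 -0.006 1; 0.57 -0.01 0 0 0 -0.009 1; 0.76 -0.02 0 0 0 -0.013 1; 0.95 -0.02 0 0 0 -0.013 1")

```text
t: 9.62
tcp_pos: [0.4381, -0.044, 0.2466]
eef_rot: [-0.001, 0.698, 0.716, -0.001]
force: [0.9, -0.2, -3.5]
width: 0.085
grip_force: 30.0
```

Emit:
step_arm(series="0.19 0 0 0 0 0 1; 0.38 0.01 0 0 0 0 1; 0.57 0.01 0 0 0 0 1; 0.76 0.02 0 0 0 0 1; 0.95 0.02 0 0 0 0 1")

```text
t: 10.03
tcp_pos: [0.4381, 0.0507, 0.2466]
eef_rot: [-0.001, 0.698, 0.716, -0.001]
force: [1.0, 1.3, -2.8]
width: 0.082
grip_force: 30.0
```

Emit:
step_arm(series="0.19 0.05 0 0 0 0 1; 0.37 0.11 0 0 0 0 1; 0.55 0.17 0 0 0 0 1; 0.68 0.23 0 0 0 0 1; 0.74 0.27 0 0 0 0 1")

```text
t: 10.45
tcp_pos: [0.4642, 0.1265, 0.2469]
eef_rot: [-0.001, 0.698, 0.717, -0.0]
force: [0.1, 0.6, -4.7]
width: 0.083
grip_force: 30.0
```

```bash
python3 - <<'E'
from h import *
import pickle
imaging.camera('top')
s,p,R=cur(); print(s['t'],p.round(4),s['force'].round(2),s['width'],np.degrees(np.arctan2(R[1,1],R[0,1])))
c=cam('side'); pickle.dump(c,open('side2.pkl','wb')); w=wrist('w4')
a=np.zeros((600,800,3),np.uint8)
a[:,:400]=cv2.resize(c['pixels'][120:240,220:300,::-1],(400,600),interpolation=cv2.INTER_CUBIC)
a[:,400:]=cv2.resize(w['pixels'][174:384,186:326,::-1],(400,600),interpolation=cv2.INTER_CUBIC)
cv2.imwrite('pics/c4.png',a)
path([((.555,.124,.25),1.3),((.555,.124,.185),1.3)])
E
```

```text
10.5 [0.465  0.1267 0.2471] [ 2.65  0.89 -3.97] 0.0831746001624456 1.549460909273621
[-0.02   0.905 -0.03 ] [-0.0004  0.0003  0.0005]
[0.   0.   0.65] [0. 0. 0.]
```

View pics/c4.png

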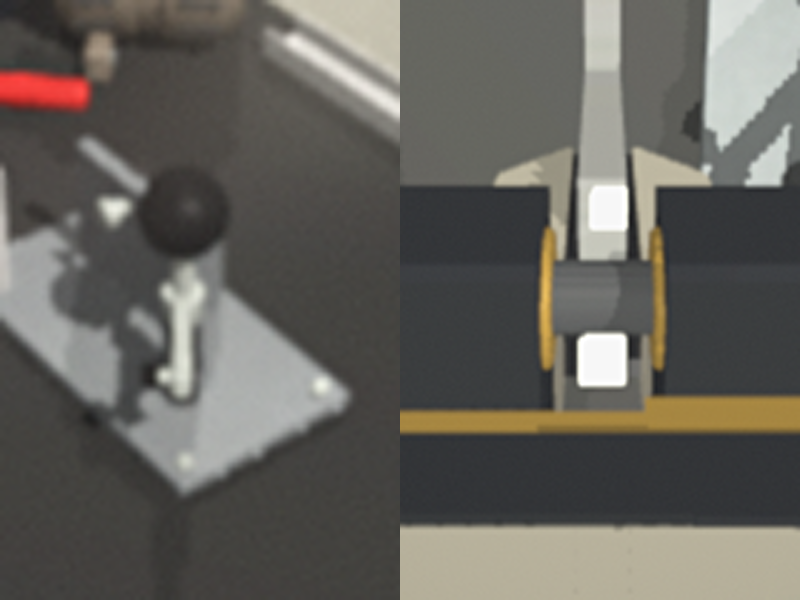

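```bash
python3 - <<'E'
from h import *
import pickle
T=pickle.load(open('top.pkl','rb'));S=pickle.load(open('side2.pkl','rb'));w=pickle.load(open('w4.pkl','rb'))
print('stud side',atz(S,242.4,162,.1).round(4),'top',atz(T,213.4,166.6,.1).round(4))
print('ball side',atz(S,256.6,162.4,.175).round(4),'top',atz(T,244.4,167.7,.175).round(4))
f=400/88
for u,v in [(58,66),(220,70),(58,79),(220,80)]: print('panel',atz(T,183+u/f,145+v/f,.12).round(4))
for u,v in [(10,22),(375,20),(12,215),(376,214)]: print('base',atz(T,183+u/f,145+v/f,.012).round(4))
s,p,R=cur()
M=np.array(w['mount'])
for v in (187,387):
    d=M[:3,:3]@np.array([(186+205/2.857-w['cx'])/w['fx'],(174+v/2.857-w['cy'])/w['fy'],1]); o=M[:3,3]; print('tab end tool',(o+d*(-.0353-o[2])/d[2]).round(4))
E
```

```text
stud side [0.5913 0.125  0.1   ] top [0.5883 0.1241 0.1   ]
ball side [0.5742 0.0195 0.175 ] top [0.5729 0.0186 0.175 ]
panel [0.6073 0.1811 0.12  ]
panel [0.6065 0.0634 0.12  ]
panel [0.5977 0.1808 0.12  ]
panel [0.5991 0.0632 0.12  ]
base [0.6626 0.2335 0.012 ]
base [ 0.6694 -0.0506  0.012 ]
base [0.5112 0.2267 0.012 ]
base [ 0.5169 -0.0537  0.012 ]
tab end tool [ 0.0203  0.0001 -0.0353]
tab end tool [-0.0188  0.0001 -0.0353]
```

```bash
python3 - <<'E'
from h import *
path([((.548,.1235,.25),1.4),((.548,.1235,.1847),1.4)])
E
```

```text
[-0.023  0.835 -0.03 ] [-0.0004  0.0003 -0.    ]
[0.    0.    0.653] [0. 0. 0.]
```

Emit:
step_arm(series="-0.01 0.16 0 0 0 0 1; -0.01 0.34 0 0 0 0 1; -0.02 0.53 0 0 0 0 1; -0.02 0.7 0 0 0 0 1; -0.02 0.83 0 0 0 0 1")

```text
t: 11.02
tcp_pos: [0.5488, 0.1219, 0.2475]
eef_rot: [0.0, 0.7, 0.715, -0.0]
force: [0.8, 0.3, -3.3]
width: 0.085
grip_force: 30.0
```

Emit:
step_arm(series="0 0 0.13 0 0 0 1; 0 0 0.28 0 0 0 1; 0 0 0.43 0 0 0 1; 0 0 0.55 0 0 0 1; 0 0 0.62 0 0 0 1")

```text
t: 11.43
tcp_pos: [0.5466, 0.1225, 0.1839]
eef_rot: [-0.001, 0.699, 0.715, -0.001]
force: [-0.1, 0.2, -3.5]
width: 0.086
grip_force: 30.0
```

```bash
python3 - <<'E'
from h import *
import pickle
imaging.camera('top')
s,p,R=cur(); print(s['t'],p.round(4),s['force'].round(2),s['width'],np.degrees(np.arctan2(R[1,1],R[0,1])))
c=cam('side'); pickle.dump(c,open('side3.pkl','wb')); w=wrist('w5'); t=cam('top'); pickle.dump(t,open('top3.pkl','wb'))
a=np.zeros((600,800,3),np.uint8)
a[:,:400]=cv2.resize(c['pixels'][110:230,200:280,::-1],(400,600),interpolation=cv2.INTER_CUBIC)
a[:300,400:]=cv2.resize(t['pixels'][140:206,183:271,::-1],(400,300),interpolation=cv2.INTER_CUBIC)
a[300:,400:]=cv2.resize(w['pixels'][120:384,106:458,::-1],(400,300),interpolation=cv2.INTER_CUBIC)
cv2.imwrite('pics/c5.png',a)
# predicted hole centre & stud in side crop
off=R@np.array([.0007,0,0])
h=p+off; h[2]=p[2]-.1197+.035
print('hole',h.round(4),(proj(c,h)-[200,110])*5,'stud head front',(proj(c,(.580,.1243,.1))-[200,110])*5)
path([((.594,.1235,.1847),1.4)])
E
```

```text
11.4833 [0.5462 0.1227 0.1831] [-0.43  0.16 -4.57] 0.08736534210232776 1.291628501449815
hole [0.5462 0.1234 0.0984] [160.40406242 287.07016565] stud head front [199.48085305 266.47552833]
[-0.014  0.458  0.014] [ 0.0001  0.     -0.0003]
```

View pics/c5.png

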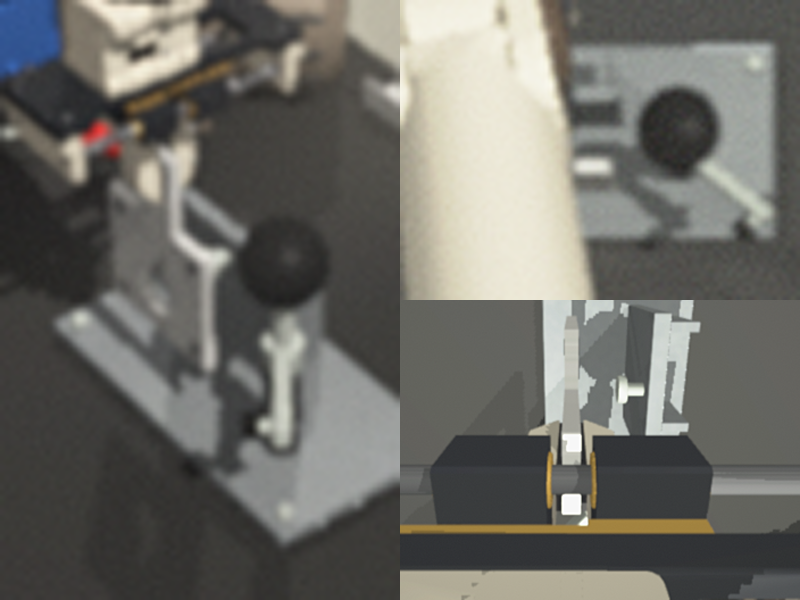

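```bash
python3 - <<'E'
from h import *
import pickle
w=pickle.load(open('w5.pkl','rb')); k=400/352
for n,x,y,z in [('head centre',621,389,.1),('shank@panel',643,390,.1),('panel+y front',656,314,.12),('panel -y vis front',645,435,.12),('panel+y back',670,314,.12),('tab+',572,434,.2184),('tab-',571,514,.2184)]:
    print(n,atz(w,106+(x-400)/k,120+(y-300)/k,z).round(4))
im=w['pixels'].astype(int)
# bright mask around the stud
sub=im[170:225,285:345].sum(2)
for r in range(0,55,3): print(170+r,''.join('#' if v>600 else '+' if v>480 else '.' for v in sub[r]))
E
```

```text
head centre [0.5849 0.1266 0.1   ]
shank@panel [0.6022 0.1262 0.1   ]
panel+y front [0.6014 0.1861 0.12  ]
panel -y vis front [0.602  0.0972 0.12  ]
panel+y back [0.6108 0.1864 0.12  ]
tab+ [0.5461 0.1437 0.2184]
tab- [0.5467 0.1041 0.2184]
170 ..........................................+#################
173 ..........................................+#############++++
176 ..........................................+############+....
179 ..........................................#############+....
182 .........................................+#############+....
185 .................+.......................+#############+....
188 ..............++++.......................+############+.....
191 ........+++...+++++++....................+#############.....
194 ......+++++...#######+...................#############+.....
197 ........+++..+#####################+....+#############......
200 .........+...+######################....+############+......
203 .........++..+#####################.....+#############......
206 ........+#+..########...................#############+.....+
209 ........+++++#######+..................+############+......+
212 ........+++++++++......................+############+.......
215 ........+++++++++......................+#############.......
218 .......++++++++++......................#############........
221 .......++++++++++.....................+############+........
224 .....++++++++++++.....................+############+........
```

The wrist view shows the stud at about y=0.125 and the panel face at x=0.601, while the hole centre is at y=0.1235, z=0.098. I'll correct by +1.3 mm in y and +1.5 mm in z while moving forward over the stud's head.

Emit:
step_arm(series="0.015 0.03 -0.015 0 0 0 1; 0.015 0.08 -0.015 0 0 0 1; 0.015 0.14 -0.015 0 0 0 1; 0.015 0.2 -0.015 0 0 0 1; 0.015 0.25 -0.015 0 0 0 1")

```text
t: 12.05
tcp_pos: [0.574, 0.1264, 0.1876]
eef_rot: [0.0, 0.699, 0.715, 0.0]
force: [0.5, -1.2, -3.9]
width: 0.088
grip_force: 30.0
```

Emit:
step_arm(series="0 0.06 0 0 0 0 1; 0 0.12 0 0 0 0 1; 0 0.17 0 0 0 0 1; 0 0.21 0 0 0 0 1; 0 0.23 0 0 0 0 1")

```text
t: 12.47
tcp_pos: [0.5965, 0.1268, 0.1871]
eef_rot: [0.0, 0.699, 0.715, 0.0]
force: [0.6, -0.0, -4.4]
width: 0.088
grip_force: 30.0
```

```bash
python3 - <<'E'
from h import *
imaging.camera('top')
s,p,R=cur(); print(s['t'],p.round(4),s['force'].round(2),s['torque'].round(2),s['width'],np.degrees(np.arctan2(R[1,1],R[0,1])))
w=wrist('w6')
im=w['pixels'].astype(int); sub=im[170:330:4,225:330].sum(2)
for r,row in enumerate(sub): print(170+4*r,''.join('#' if v>600 else '+' if v>420 else '.' for v in row))
E
```

```text
12.5167 [0.5965 0.1268 0.1871] [ 1.08  0.62 -3.83] [-0.09 -0.13 -0.  ] 0.08299304387570822 1.351698149633362
170 .........................+++++++++++++..+############++###################################+..............
174 .........................+++++++++++++..+###########+++++++++++++++++++++++++++++########+...............
178 .........................+++++++++++++..+###########+...........................+########+...............
182 ++.......................+++++++++++++..+###########+..........................+#########+...............
186 +++++....................+++++++++++++.+############+..........................+########++...............
190 +++##+++++................++++++++++++.+############++........................++########+................
194 +####+++++++...++++++++.++++++++++++++.+############+.........................+#########+................
198 +#####+........+#####+++++++++++++++++.+############+.........................+#########+................
202 ##+++++........#######+###+++++++++++++#############+........................+##########+................
2
[... 2708 characters left out ...]
........................................
306 ..................+#+..#################+................................................................
310 .........................................................................................................
314 .........................................................................................................
318 .........................................................................................................
322 .........................................................................................................
326 .........................................................................................................
```

```bash
python3 - <<'E'
from h import *
import pickle
w=pickle.load(open('w6.pkl','rb')); M=np.array(w['mount']); o=M[:3,3]
im=w['pixels'].astype(int); 
for r in range(190,218): print(r,''.join('#' if v>600 else '+' if v>420 else '.' for v in im[r,225:270].sum(1)))
def tool(u,v,z):
    d=M[:3,:3]@np.array([(u-w['cx'])/w['fx'],(v-w['cy'])/w['fy'],1]); return (o+d*(z-o[2])/d[2]).round(4)
for v in (198,204,211): print(v,[tool(243,v,z) for z in (.085,.087)])
print('tab',tool(257,237.5,-.0353),tool(256,308.5,-.0353))
print('panel ends front z.12', tool(265,170,.067))
E
```

```text
190 +++##+++++................++++++++++++.+#####
191 ++#+#++++++...............++++++++++++.+#####
192 #+#+++++++++.....+.++.....++++++++++++.+#####
193 +###++++++++....++++++...+++++++++++++.+#####
194 +####+++++++...++++++++.++++++++++++++.+#####
195 +####++++++....++++++++..+++++++++++++.+#####
196 +#####++++.....++++++++..+++++++++++++.+#####
197 +#####++.......+##+++++.++++++++++++++.+#####
198 +#####+........+#####+++++++++++++++++.+#####
199 ######+........+######++#+++++++++++++.+#####
200 ######+........#######++##++++++++++++.+#####
201 ###++++........#######++##++++++++++++.+#####
202 ##+++++........#######+###+++++++++++++######
203 #+++++.........###########+++++++++++++######
204 #++++..........########+##+++++++++++++######
205 +++++..........########+#++++++++++++++######
206 +++#+..........########..++++++++++++++######
207 #++#+..........########..++++++++++++++######
208 +++#+..........+#######..++++++++++++++######
209 ####+..........+#######+.++++++++++++++######
210 ####+..........+#######+.++++++++++++++######
211 ###++..........+#######+.+++++++++++++++#####
212 ##++............+++++++..++++++++++++++++####
213 ##+......................++++++++++++++.+####
214 #++......................++++++++++++++.+####
215 ++.......................++++++++++++++.+####
216 +........................++++++++++++++.+####
217 .........................++++++++++++++.+####
198 [array([ 0.0028, -0.0125,  0.085 ]), array([ 0.0021, -0.0126,  0.087 ])]
204 [array([-0.0029, -0.0125,  0.085 ]), array([-0.0036, -0.0126,  0.087 ])]
211 [array([-0.0096, -0.0126,  0.085 ]), array([-0.0103, -0.0127,  0.087 ])]
tab [ 0.0213 -0.0003 -0.0353] [-0.0182 -0.0008 -0.0353]
panel ends front z.12 [0.032  0.0063 0.067 ]
```

The plate is past the stud's head with no contact, and the hole sits about 2.6 mm to +y of the stud. I'll shift it over, then lower it.

Emit:
step_arm(series="-0.013 0 0 0 0 0 1; -0.026 0 0 0 0 0 1; -0.026 0 0 0 0 0 1; -0.026 0 0.03 0 0 0 1; -0.026 0 0.06 0 0 0 1")

```text
t: 12.98
tcp_pos: [0.5959, 0.1243, 0.1813]
eef_rot: [0.0, 0.699, 0.715, 0.0]
force: [-0.2, 1.0, -3.1]
width: 0.087
grip_force: 30.0
```

Emit:
step_arm(series="0 0 0.04 0 0 0 1; 0 0 0.08 0 0 0 1; 0 0 0.12 0 0 0 1; 0 0 0.15 0 0 0 1; 0 0 0.17 0 0 0 1")

```text
t: 13.4
tcp_pos: [0.5955, 0.1242, 0.1634]
eef_rot: [-0.0, 0.699, 0.716, -0.0]
force: [-0.7, 0.5, -3.3]
width: 0.087
grip_force: 30.0
```

```bash
python3 - <<'E'
from h import *
imaging.camera('top')
s,p,R=cur(); print(s['t'],p.round(4),s['force'].round(2),s['torque'].round(2),s['width'],np.degrees(np.arctan2(R[1,1],R[0,1])))
w=wrist('w7'); im=w['pixels'].astype(int)
for r in list(range(185,222,2))+list(range(230,312,3)): print(r,''.join('#' if v>600 else '+' if v>420 else '.' for v in im[r,225:320].sum(1)))
E
```

```text
13.45 [0.5954 0.1241 0.1632] [-0.6   0.63 -4.27] [-0.12  0.09  0.02] 0.08400640386659292 1.3688113942496032
185 .........................+++++++++++++............+#####++..........................++########+
187 +........................+++++++++++++............+#####+...........................++########+
189 +++......................+++++++++++++.......++#########+...........................++########+
191 +++++....................+++++++++++++.....+++##########+...........................+#########+
193 ++++++++.................+++++++++++++....+#############+..........................+##########+
195 ++++++++++++..............++++++++++++....+#############+..........................++#########+
197 +++++++++++..............+++++++++++++....+#############+..........................++########++
199 ++++++++++......+++++++..+++++++++++++....+#############+..........................++########+.
201 ++++++.........++++++++..+++++++++++++...+##############+.........................++#########+.
203 ++++++.........+###+++++++++++++++++++++.+##############+.........................++####
[... 3007 characters left out ...]

293 .......................+################+......................................................
296 .......................#################+......................................................
299 .......................#################+......................................................
302 .......................#################+......................................................
305 ......................+##################++++..................................................
308 ....................++#######################+.................................................
311 .....................++++++++++++++++++++++++..................................................
```

Emit:
step_arm(series="0 0 0.03 0 0 0 1; 0 0 0.06 0 0 0 1; 0 0 0.09 0 0 0 1; 0 0 0.11 0 0 0 1; 0 0 0.12 0 0 0 1")

```text
t: 13.92
tcp_pos: [0.5956, 0.1242, 0.1517]
eef_rot: [-0.0, 0.699, 0.715, -0.0]
force: [-0.4, 0.4, -3.5]
width: 0.083
grip_force: 30.0
```

Emit:
step_arm(series="0 0 0.003 0 0 0 1; 0 0 0.006 0 0 0 1; 0 0 0.009 0 0 0 1; 0 0 0.012 0 0 0 1; 0 0 0.012 0 0 0 1")

```text
t: 14.33
tcp_pos: [0.5959, 0.1243, 0.1511]
eef_rot: [0.0, 0.699, 0.715, 0.0]
force: [0.2, -0.2, -4.0]
width: 0.086
grip_force: 30.0
```

Emit:
step_arm(series="0 0 0.005 0 0 0 1; 0 0 0.01 0 0 0 1; 0 0 0.015 0 0 0 1; 0 0 0.02 0 0 0 1; 0 0 0.02 0 0 0 1")

```text
t: 14.75
tcp_pos: [0.596, 0.1243, 0.1495]
eef_rot: [0.0, 0.699, 0.715, 0.0]
force: [-1.2, 0.2, 0.5]
width: 0.084
grip_force: 30.0
```

The stud now carries the weight, since the z force went from -4 N to 0. I'll nudge the plate towards the panel and release it.

Emit:
step_arm(series="0 0.005 0 0 0 0 1; 0 0.01 0 0 0 0 1; 0 0.015 0 0 0 0 1; 0 0.015 0 0 0 0 -1; 0 0.015 0 0 0 0 -1")

```text
t: 15.17
tcp_pos: [0.5984, 0.1244, 0.1493]
eef_rot: [0.001, 0.699, 0.715, 0.001]
force: [-0.1, 0.2, -0.2]
width: 0.183
grip_force: 0.0
```

Emit:
step_arm(series="0 0 0 0 0 0 -1; 0 0 0 0 0 0 -1; 0 0 0 0 0 0 -1; 0 0 0 0 0 0 -1; 0 0 0 0 0 0 -1")

```text
t: 15.58
tcp_pos: [0.5974, 0.1243, 0.149]
eef_rot: [0.0, 0.699, 0.715, 0.0]
force: [-0.0, 0.2, 1.0]
width: 0.545
grip_force: 0.0
```

Emit:
step_arm(series="0 0 -0.1 0 0 0 -1; 0 0 -0.3 0 0 0 -1; 0 0 -0.5 0 0 0 -1; 0 0 -0.75 0 0 0 -1; 0 0 -1 0 0 0 -1")

```text
t: 16.0
tcp_pos: [0.5971, 0.1242, 0.2505]
eef_rot: [-0.0, 0.699, 0.715, -0.0]
force: [0.6, 1.0, -0.3]
width: 0.909
grip_force: 0.0
```

```bash
python3 - <<'E'
from h import *
import pickle
imaging.camera('top')
s,p,R=cur(); print(s['t'],p.round(4),s['force'].round(2),s['qpos'].round(2),s['width'],np.degrees(np.arctan2(R[1,1],R[0,1])))
c=cam('side'); w=wrist('w8')
a=np.zeros((600,800,3),np.uint8)
a[:,:400]=cv2.resize(c['pixels'][110:230,200:280,::-1],(400,600),interpolation=cv2.INTER_CUBIC)
a[:,400:]=cv2.resize(w['pixels'][84:384,156:356,::-1],(400,600),interpolation=cv2.INTER_CUBIC)
cv2.imwrite('pics/c8.png',a)
E
```

```text
16.05 [0.6003 0.1249 0.2567] [ 1.5  -0.26  3.19] [-0.34  0.37  0.12  1.64 -0.05  1.13 -0.19] 0.9502953912563898 1.353948019113585
```

View pics/c8.png

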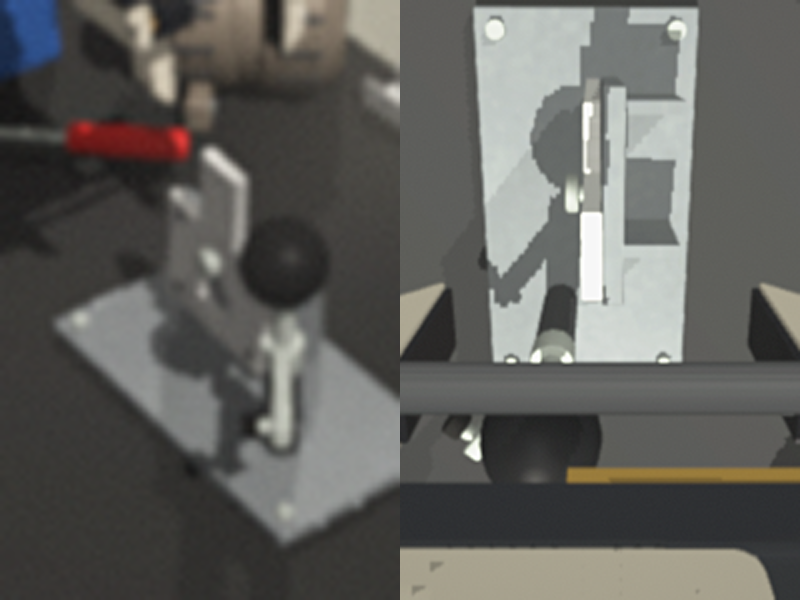

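The plate hangs on the stud, with the head visible in front of the slot and the tab upright. The ball is at about (0.5735, 0.019), in agreement with the stand pose. Next I move over the ball with the tool turned counter-clockwise, so there is room for the clockwise turn.

```bash
python3 - <<'E'
from h import *
import pickle
T=pickle.load(open('top.pkl','rb'))
e=atz(T,183+362/4.545,145+190/4.545,.1); print('arm tip',e, np.degrees(np.arctan2(e[1]-.019,e[0]-.5735)),np.hypot(e[1]-.019,e[0]-.5735))
path([((.585,.07,.262),35),((.5735,.019,.262),68),((.5735,.019,.156),68)])
E
```

```text
arm tip [ 0.52305259 -0.04140304  0.1       ] -129.86795644079172 0.07869858885318907
[-0.543 -0.154 -0.097] [ 2.000e-03  1.000e-04 -1.869e-01]
[-0.352 -0.387  0.   ] [ 0.      0.     -0.1833]
[0.   0.   1.06] [0. 0. 0.]
```

Emit:
step_arm(series="-0.1 -0.03 -0.05 0 0 -0.038 -1; -0.2 -0.06 -0.1 0 0 -0.076 -1; -0.32 -0.09 -0.1 0 0 -0.114 -1; -0.44 -0.12 -0.1 0 0 -0.15 -1; -0.54 -0.15 -0.1 0 0 -0.187 -1")

```text
t: 16.57
tcp_pos: [0.5829, 0.0689, 0.2583]
eef_rot: [-0.001, 0.459, 0.888, -0.001]
force: [-0.5, 0.8, -0.0]
width: 1.002
grip_force: 0.0
```

Emit:
step_arm(series="-0.07 -0.08 0 0 0 -0.037 -1; -0.14 -0.16 0 0 0 -0.075 -1; -0.21 -0.23 0 0 0 -0.112 -1; -0.28 -0.31 0 0 0 -0.15 -1; -0.35 -0.39 0 0 0 -0.187 -1")

```text
t: 16.98
tcp_pos: [0.571, 0.0184, 0.2582]
eef_rot: [-0.001, 0.182, 0.983, -0.0]
force: [1.2, -0.3, 0.1]
width: 0.999
grip_force: 0.0
```

```bash
python3 - <<'E'
from h import *
imaging.camera('top');imaging.camera('top')
s,p,R=cur(); print(s['t'],p.round(4),s['force'].round(2),s['qpos'].round(2),s['width'],np.degrees(np.arctan2(R[1,1],R[0,1])),R[:,2])
w=wrist('w9')
# ball silhouette in wrist image
g=w['pixels'].astype(int).sum(2)
print('pred ball',proj(w,(.5735,.019,.175)))
path([((.5735,.019,.156),69)])
E
```

```text
17.0833 [0.5709 0.0164 0.2583] [ 0.17 -0.26 -0.03] [-0.05  0.3  -0.03  1.73  0.01  1.12  1.11] 0.9981917056134681 68.57081078816121 [-0.00173535 -0.00117026 -0.99999781]
pred ball [259.30743856 202.92697731]
[-0.018  0.019  1.024] [-0.0002 -0.0004 -0.0034]
```

Emit:
step_arm(series="-0.01 0.01 0.15 0 0 0 -1; -0.02 0.02 0.3 0 0 0 -1; -0.02 0.02 0.45 0 0 0 -1; -0.02 0.02 0.55 0 0 0 -1; -0.02 0.02 0.6 0 0 0 -1")

```text
t: 17.55
tcp_pos: [0.5733, 0.021, 0.1971]
eef_rot: [-0.001, 0.186, 0.983, -0.0]
force: [-0.5, 0.2, 0.9]
width: 1.001
grip_force: 0.0
```

Emit:
step_arm(series="0 0 0.1 0 0 0 -1; 0 0 0.2 0 0 0 -1; 0 0 0.3 0 0 0 -1; 0 0 0.38 0 0 0 -1; 0 0 0.42 0 0 0 -1")

```text
t: 17.97
tcp_pos: [0.5737, 0.02, 0.1556]
eef_rot: [-0.001, 0.185, 0.983, -0.0]
force: [0.9, -0.2, 0.7]
width: 0.997
grip_force: 0.0
```

Emit:
step_arm(series="0 0 0 0 0 0 1; 0 0 0 0 0 0 1; 0 0 0 0 0 0 1; 0 0 0 0 0 0 1; 0 0 0 0 0 0 1")

```text
t: 18.38
tcp_pos: [0.5748, 0.02, 0.1576]
eef_rot: [0.001, 0.185, 0.983, 0.0]
force: [0.4, -0.2, -0.2]
width: 0.682
grip_force: 0.0
```

Emit:
step_arm(series="0 0 0 0 0 0 1; 0 0 0 0 0 0 1; 0 0 0 0 0 0 1; 0 0 0 0 0 0 1; 0 0 0 0 0 0 1")

```text
t: 18.8
tcp_pos: [0.5748, 0.0201, 0.1575]
eef_rot: [0.0, 0.185, 0.983, 0.0]
force: [-0.3, 0.5, 4.5]
width: 0.637
grip_force: 30.0
```

```bash
python3 - <<'E'
from h import *
for _ in range(3):
    s,p,R=cur(); print(s['t'],p.round(4),s['force'].round(2),s['torque'].round(2),s['width'],s['grip_force'],np.degrees(np.arctan2(R[1,1],R[0,1])))
    imaging.camera('top')
E
```

```text
18.8 [0.5748 0.0201 0.1575] [-0.33  0.51  4.47] [ 0.08  0.11 -0.01] 0.6373248726192949 30.000599026679993 68.68335708051367
18.85 [0.5747 0.0201 0.1575] [-0.67  0.39  4.16] [-0.04  0.12  0.01] 0.6371212884793852 30.000675916671753 68.68418226577309
18.9 [0.5748 0.0201 0.1575] [-0.07 -0.06  5.28] [0.01 0.13 0.02] 0.6380843001721855 30.00073403120041 68.68251774772605
```

The opening of 58.6 mm and the +5 N lift suggest the pads sit slightly above the ball's widest part. I'll open a little, lower 3 mm and grip again.

Emit:
step_arm(series="0 0 0 0 0 0 -0.5; 0 0 0 0 0 0 -0.5; 0 0 0.015 0 0 0 -0.5; 0 0 0.03 0 0 0 -0.5; 0 0 0.03 0 0 0 1")

```text
t: 19.37
tcp_pos: [0.5738, 0.02, 0.1532]
eef_rot: [-0.001, 0.185, 0.983, -0.0]
force: [0.9, -0.6, 0.3]
width: 0.716
grip_force: 0.0
```

Emit:
step_arm(series="0 0 0 0 0 0 1; 0 0 0 0 0 0 1; 0 0 0 0 0 0 1; 0 0 0 0 0 0 1; 0 0 0 0 0 0 1")

```text
t: 19.78
tcp_pos: [0.5741, 0.0203, 0.1536]
eef_rot: [-0.0, 0.185, 0.983, 0.0]
force: [2.1, 1.4, -4.7]
width: 0.64
grip_force: 30.0
```

```bash
python3 - <<'E'
from h import *
for _ in range(3):
    s,p,R=cur(); print(s['t'],p.round(4),s['force'].round(2),s['torque'].round(2),s['width'],s['grip_force'],np.degrees(np.arctan2(R[1,1],R[0,1])))
    imaging.camera('top')
E
```

```text
19.7833 [0.5741 0.0203 0.1536] [ 2.1   1.36 -4.67] [ 0.11 -0.26  0.  ] 0.6403681482939726 29.999328553676605 68.70300873664436
19.8333 [0.5741 0.0203 0.1536] [ 2.35  1.02 -5.85] [ 0.18 -0.24 -0.02] 0.6402109570601078 29.999224841594696 68.70483792476482
19.8833 [0.5741 0.0203 0.1535] [ 1.53  2.06 -6.35] [ 0.2  -0.21  0.06] 0.6390763230580774 29.999164938926697 68.69768832620107
```

Emit:
step_arm(series="0 0 -0.01 0 0 0.03 1; 0 0 -0.015 0 0 0.06 1; 0 0 -0.015 0 0 0.09 1; 0 0 -0.015 0 0 0.12 1; 0 0 -0.015 0 0 0.15 1")

```text
t: 20.35
tcp_pos: [0.5739, 0.0204, 0.1537]
eef_rot: [-0.001, 0.411, 0.912, -0.0]
force: [5.9, 0.4, -16.3]
width: 0.644
grip_force: 30.0
```

```bash
python3 - <<'E'
from h import *
s,p,R=cur(); print(s['t'],p.round(4),s['force'].round(2),s['torque'].round(2),s['width'],s['qpos'].round(2),np.degrees(np.arctan2(R[1,1],R[0,1])))
c=cam('side'); g=c['pixels'].astype(int).sum(2)[170:225,225:285]
for r in range(0,55,2): print(170+r,''.join('#' if v>520 else '+' if v>400 else '.' for v in g[r]))
E
```

```text
20.35 [0.5739 0.0204 0.1537] [  5.92   0.44 -16.26] [ 0.22 -0.95  0.33] 0.6438789236236274 [-0.13  0.42  0.06  1.82 -0.03  0.9   0.67] 41.496313901047515
170 ..............................+++...........................
172 ..............................+++...........................
174 ...............................+++..........................
176 ............................+..+++++........................
178 ...........................+#++++###........................
180 ...........................+#######+...+++..................
182 ..........................####+++++....+++++................
184 ........................+####+++++....+++++++++.............
186 .......................#####+.........+++++++++++...........
188 .....................+####++..........++++++++++++++........
190 ....+++............+####+++..........+++++++++++++++++......
192 .....+++.+++.....+####++.............++++++++++++++++++++...
194 .........++........+++...............++++++++++++++++++++++.
196 .....................+..............++++++++++++++++++++++##
198 ...................+.++++.......
[... 173 characters left out ...]
.........+++++++++..++++++++++++++++++++++++++....
206 ......................+.++.+.+++++++++++++++++++++++........
208 .......................++++++++.++++++++++++++++............
210 ..........................++..+++++++++++++++...............
212 ...........................+++++#++++++++...................
214 ...............................+++++++......................
216 ...............................+++..........................
218 ............................................................
220 ............................................................
222 ............................................................
224 ............................................................
```

The latch is following the grip: its arm has swung to the front and the torque about z is +0.33. I'll ease the z load and keep turning.

Emit:
step_arm(series="0 0.005 0.015 0 0 0.03 1; 0 0.005 0.015 0 0 0.06 1; 0 0.005 0.015 0 0 0.09 1; 0 0.005 0.015 0 0 0.12 1; 0 0.005 0.015 0 0 0.15 1")

```text
t: 20.82
tcp_pos: [0.574, 0.0205, 0.1537]
eef_rot: [-0.001, 0.612, 0.791, -0.001]
force: [-0.9, 0.8, -5.0]
width: 0.64
grip_force: 30.0
```

Emit:
step_arm(series="0 0 0 0 0 0.03 1; 0 0 0 0 0 0.06 1; 0 0 0 0 0 0.09 1; 0 0 0 0 0 0.12 1; 0 0 0 0 0 0.15 1")

```text
t: 21.23
tcp_pos: [0.5741, 0.0204, 0.1537]
eef_rot: [-0.0, 0.78, 0.626, -0.001]
force: [0.6, 0.4, -6.0]
width: 0.64
grip_force: 30.0
```

```bash
python3 - <<'E'
from h import *
s,p,R=cur(); print(s['t'],p.round(4),s['force'].round(2),s['torque'].round(2),s['width'],s['qpos'].round(2),np.degrees(np.arctan2(R[1,1],R[0,1])))
c=cam('side'); g=c['pixels'].astype(int).sum(2)[160:215,215:285]
for r in range(0,55,2): print(160+r,''.join('#' if v>520 else '+' if v>400 else '.' for v in g[r]))
E
```

```text
21.2333 [0.5741 0.0204 0.1537] [ 0.6   0.36 -6.02] [0.01 0.05 0.36] 0.6404238417726423 [-0.29  0.43  0.27  1.83 -0.14  0.91 -0.18] -12.522174200470236
160 ....................+##.............................+###..............
162 ....................+#+.........++..................####..............
164 .............................++###..................##+...............
166 .............................+####....................................
168 ..............................####....................................
170 ..............................++##....................................
172 ......................................................................
174 .........................................+++..........................
176 .....................................++..+++++........................
178 ............................++##########+++###+.......................
180 .................######################++####+...+++..................
182 .................##+++++++++++++++++++..++++++...+++++................
184 ........++++.........+++.......+.........+++.
[... 450 characters left out ...]
.++++++++++++++++++++++##
198 .......................++++...+++++...........+++++++++++++++++++++++#
200 .........................++++..+.+++.........+++++++++++++++++++++++++
202 ...........................++....+.+.++.....+++++++++++++++++++++++++.
204 ..............................+..+.......+++++++++++++++++++++++++....
206 .................................+..+......+++++++++++++++++++........
208 ..................................+..++....+++++++++++++++............
210 ....................................++..+++++++++++++++...............
212 ......................................++++#++++++++...................
214 .........................................+++++++......................
```

Emit:
step_arm(series="0 0 0 0 0 0.03 1; 0 0 0 0 0 0.06 1; 0 0 0 0 0 0.09 1; 0 0 0 0 0 0.12 1; 0 0 0 0 0 0.15 1")

```text
t: 21.7
tcp_pos: [0.5742, 0.0204, 0.1537]
eef_rot: [-0.0, 0.904, 0.427, -0.001]
force: [0.6, 0.6, -4.8]
width: 0.64
grip_force: 30.0
```

Emit:
step_arm(series="0 0 0 0 0 0.025 1; 0 0 0 0 0 0.05 1; 0 0 0 0 0 0.075 1; 0 0 0 0 0 0.1 1; 0 0 0 0 0 0.12 1")

```text
t: 22.12
tcp_pos: [0.5742, 0.0204, 0.1538]
eef_rot: [-0.0, 0.968, 0.251, -0.001]
force: [0.4, -0.2, -4.5]
width: 0.637
grip_force: 30.0
```

```bash
python3 - <<'E'
from h import *
s,p,R=cur(); print(s['t'],p.round(4),s['force'].round(2),s['torque'].round(2),s['width'],s['qpos'].round(2),np.degrees(np.arctan2(R[1,1],R[0,1])))
c=cam('side'); g=c['pixels'].astype(int).sum(2)[150:205,215:285]
print('spindle',proj(c,(.5735,.019,.1)))
for a in (90,93,96,100,104,110): print(a,proj(c,(.5735+.075*np.cos(np.radians(a)),.019+.075*np.sin(np.radians(a)),.1)))
for r in range(0,55,2): print(150+r,''.join('#' if v>520 else '+' if v>400 else '.' for v in g[r]))
E
```

```text
22.1167 [0.5742 0.0204 0.1538] [ 0.39 -0.25 -4.47] [0.04 0.11 0.36] 0.637358149790861 [-0.44  0.45  0.45  1.83 -0.24  0.92 -0.94] -60.962889760762664
spindle [256.32035357 180.0085252 ]
90 [243.37732576 168.45143799]
93 [242.46812234 168.89601617]
96 [241.59345364 169.37131137]
100 [240.48496082 170.05096447]
104 [239.44732396 170.78057708]
110 [238.03482242 171.96208265]
150 .............++.......................................................
152 ......................................................................
154 ..............................+......................................+
156 ...................................................................++.
158 .............................................................+++++++..
160 ............................+++..............................+++++....
162 ............................+++..............................++++.....
164 ..............................+...............................+.......
166 ..................................................+...................
168 ..............................................
[... 674 characters left out ...]
...+++++++++++...........
188 ............++++++.....+++......................++++++++++++++........
190 ..............++++.......++.....................++++++++++++++++......
192 ...............+++...++.+++++..................++++++++++++++++++++...
194 ...................++.+.+++++++................++++++++++++++++++++++.
196 ......................+...+++++++.............++++++++++++++++++++++##
198 .......................+.+.++++++.+..........++++++++++++++++++++++++#
200 .........................+++.+..++++.........+++++++++++++++++++++++++
202 ...........................++.....++........+++++++++++++++++++++++++.
204 .........................................+.+++++++++++++++++++++++....
```

Emit:
step_arm(series="0 0 0 0 0 0.01 1; 0 0 0 0 0 0.02 1; 0 0 0 0 0 0.03 1; 0 0 0 0 0 0.03 1; 0 0 0 0 0 0.03 1")

```text
t: 22.58
tcp_pos: [0.5742, 0.0204, 0.1537]
eef_rot: [-0.0, 0.979, 0.206, -0.001]
force: [-1.2, 0.4, -4.8]
width: 0.646
grip_force: 30.0
```

```bash
python3 - <<'E'
from h import *
s,p,R=cur(); print(s['force'].round(2),s['torque'].round(2),s['width'],np.degrees(np.arctan2(R[1,1],R[0,1])))
E
```

```text
[-1.21  0.45 -4.8 ] [ 0.08  0.32 -0.23] 0.646230569274089 -66.19696060570149
```

Emit:
step_arm(series="0 0 0 0 0 0.005 1; 0 0 0 0 0 0.01 1; 0 0 0 0 0 0.015 1; 0 0 0 0 0 0.02 1; 0 0 0 0 0 0.02 1")

```text
t: 23.0
tcp_pos: [0.5742, 0.0204, 0.1537]
eef_rot: [-0.0, 0.985, 0.174, -0.001]
force: [-2.3, 0.1, -5.8]
width: 0.644
grip_force: 30.0
```

```bash
python3 - <<'E'
from h import *
s,p,R=cur(); print(s['force'].round(2),s['torque'].round(2),s['width'],np.degrees(np.arctan2(R[1,1],R[0,1])))
E
```

```text
[-2.34  0.09 -5.79] [ 0.04  0.58 -0.08] 0.6439317266112626 -69.97920311168413
```

Emit:
step_arm(series="0 0 0 0 0 0.004 1; 0 0 0 0 0 0.008 1; 0 0 0 0 0 0.012 1; 0 0 0 0 0 0.016 1; 0 0 0 0 0 0.02 1")

```text
t: 23.42
tcp_pos: [0.5743, 0.0204, 0.1538]
eef_rot: [0.0, 0.99, 0.143, -0.001]
force: [-2.7, 0.2, -6.8]
width: 0.639
grip_force: 30.0
```

```bash
python3 - <<'E'
from h import *
for _ in range(2):
    s,p,R=cur(); print(s['force'].round(2),s['torque'].round(2),s['effort'][[4,5,6]].round(2),s['width'],np.degrees(np.arctan2(R[1,1],R[0,1])))
    c=cam('side')
g=c['pixels'].astype(int).sum(2)[150:200,215:275]
for r in range(0,50,2): print(150+r,''.join(' .:-=+*#%@'[min(9,v//60)] for v in g[r]))
E
```

```text
[-2.69  0.2  -6.83] [0.04 0.83 0.62] [-0.52 -1.14 -0.43] 0.639375941956762 -73.54812331577797
[-2.12 -0.3  -6.92] [0.02 0.9  0.42] [-0.45 -1.2  -0.4 ] 0.643191402972093 -73.59737203195685
150 .....:::------::::-==++=-::--========-------:::::::---------
152 .:..:.::::------:-----+++===++++==--=====-----::::::::------
154 ........:::--------========+***+-:::::--===--:::::::::------
156 ....::.:.::::------=========+**+-:..::.:::::::::::::::::::--
158 ....::.::.:::::----==========+++-:...:::::::::::::-=--:-=--:
160 ......::::.::::::--=========+++=-:..:..:..::::::::-==--=****
162 ....::::::::::::::-==========++=-:.::.....:...::---====+*#*#
164 :.:.:..:::..::::--===========---::............:-=+++++=+*%%%
166 ....::..::::----====-========-::...............-=+++++==*##*
168 ....::::----========-=====-====-::::...........-=++++==-----
170 .:::----=-==----========----=====++=-::.......:-++++=---:---
172 **+==----=----=--==-----=========+++++==-=-----=++=---------
174 %%#*+======------=-------==========++*+=====---++=-::-------
176 *#########*+===------------==========+*+=======++=-::--:-:::
178 *############**==------------=======+#@%*=+#@%*++*+=-:::-::-
180 -=*###########*+=---------------==--==*#%%%@%#++**##*=--:-::
182 ::-=**#########*+=-----------------===+*##%%#*+**#####*+=-::
184 ::::-=+*#########**+==-----------:-====+*###*+***#######*+=-
186 :-::::-=+*#######*******+++=------=++=::-----+***##########*
188 :-:::::::-+*#####**********=-------=+=-::----+***###########
190 :::::::::::-+*###***********+=--------:::----+***###########
192 :::::::-:::::-+*#*************+=-----::::----=**############
194 :::::::::::::::-=+**************+=---::::----+**############
196 :::::::::::::::::-=+**************+=-::::---=+*#############
198 :::::::::::::::::::-=+**************+=:::---=*##############
```

Emit:
step_arm(series="0 0 0 0 0 0.003 1; 0 0 0 0 0 0.005 1; 0 0 0 0 0 0.007 1; 0 0 0 0 0 0.009 1; 0 0 0 0 0 0.011 1")

```text
t: 23.93
tcp_pos: [0.5743, 0.0204, 0.1538]
eef_rot: [-0.0, 0.992, 0.126, -0.001]
force: [-4.4, -0.5, -7.3]
width: 0.643
grip_force: 30.0
```

```bash
python3 - <<'E'
from h import *
for _ in range(2):
    s,p,R=cur(); print(s['force'].round(2),s['torque'].round(2),s['effort'][[4,5,6]].round(2),s['width'],np.degrees(np.arctan2(R[1,1],R[0,1])))
    c=cam('side')
w=wrist('w10'); t=cam('top')
import pickle; pickle.dump(t,open('top4.pkl','wb'))
E
```

```text
[-4.41 -0.53 -7.26] [-0.09  1.18  0.8 ] [-0.77 -1.64 -0.69] 0.6432280810268466 -75.5079467621809
[-4.78 -0.46 -8.1 ] [-0.01  1.19  0.65] [-0.74 -1.7  -0.67] 0.6377407739092495 -75.53336208499566
```

The torque has risen to 0.8 N m, which puts the foot force at about 5–6 N with no sign of slip. I'll release the knob and retreat upward.

Emit:
step_arm(series="0 0 0 0 0 0 -1; 0 0 0 0 0 0 -1; 0 0 0 0 0 0 -1; 0 0 0 0 0 0 -1; 0 0 0 0 0 0 -1")

```text
t: 24.55
tcp_pos: [0.5762, 0.0204, 0.155]
eef_rot: [0.0, 0.992, 0.126, 0.001]
force: [-0.1, 0.1, 0.4]
width: 0.952
grip_force: 0.0
```

Emit:
step_arm(series="0 0 -0.15 0 0 0 -1; 0 0 -0.35 0 0 0 -1; 0 0 -0.55 0 0 0 -1; 0 0 -0.75 0 0 0 -1; 0 0 -1 0 0 0 -1")

```text
t: 24.97
tcp_pos: [0.5746, 0.0203, 0.2546]
eef_rot: [-0.0, 0.992, 0.126, -0.0]
force: [0.8, -0.3, -0.4]
width: 0.998
grip_force: 0.0
```

Emit:
step_arm(series="0 -0.2 -0.1 0 0 0 -1; 0 -0.4 -0.2 0 0 0 -1; 0 -0.6 -0.3 0 0 0 -1; 0 -0.8 -0.4 0 0 0 -1; 0 -1 -0.5 0 0 0 -1")

```text
t: 25.38
tcp_pos: [0.5499, 0.1181, 0.3051]
eef_rot: [-0.0, 0.992, 0.126, 0.001]
force: [-0.3, 0.5, -0.6]
width: 0.999
grip_force: 0.0
```

```bash
python3 - <<'E'
from h import *
import pickle
imaging.camera('top')
s,p,R=cur(); print(s['t'],p.round(4),s['force'].round(2),s['qpos'].round(2),s['width'],np.degrees(np.arctan2(R[1,1],R[0,1])))
c=cam('side'); t=cam('top'); w=wrist('w11'); pickle.dump(t,open('top5.pkl','wb')); pickle.dump(c,open('side5.pkl','wb'))
print('spindle in w',proj(w,(.5735,.019,.1)),'foot',proj(w,(.593,.094,.1)),'top',proj(t,(.5735,.019,.175)),proj(t,(.593,.094,.1)))
E
```

```text
25.4333 [0.5498 0.1238 0.3069] [-0.19  3.47  1.48] [-0.69  0.26  0.52  1.71 -0.14  1.21 -1.45] 0.9994657929146573 -75.20253261838806
spindle in w [336.80168922 173.88384303] foot [285.64379677 144.43878347] top [244.27469912 167.50129473] [222.44470871 165.36189631]
```

```bash
python3 - <<'E'
from h import *
import pickle
w=pickle.load(open('w11.pkl','rb'));c=pickle.load(open('side5.pkl','rb'))
a=np.zeros((600,800,3),np.uint8)
a[:,:480]=cv2.resize(w['pixels'][60:210,235:355,::-1],(480,600),interpolation=cv2.INTER_CUBIC)
a[:,480:]=cv2.resize(c['pixels'][110:230,220:284,::-1],(320,600),interpolation=cv2.INTER_CUBIC)
cv2.imwrite('pics/fin.png',a)
E
```

```text
(no output)
```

View pics/fin.png

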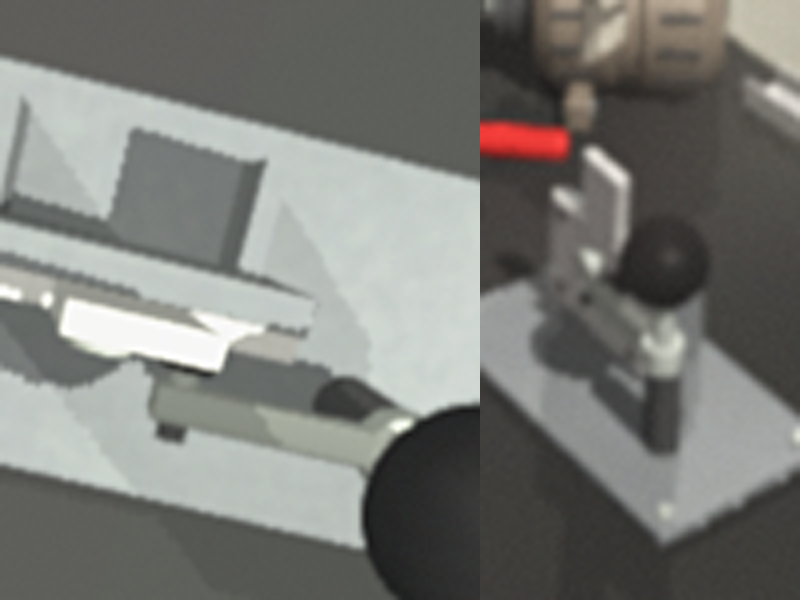

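```bash
python3 - <<'E'
from h import *
import pickle
w=pickle.load(open('w11.pkl','rb'))
P=lambda x,y,z: atz(w,235+x/4,60+y/4,z)
def seg(n,a,b,z):
    A,B=P(*a,z),P(*b,z); d=A-B; print(n,A.round(4),B.round(4),'heading %.1f'%np.degrees(np.arctan2(d[1],d[0])))
seg('base back',(0,55),(480,180),.012); seg('base front',(0,465),(365,550),.012)
seg('panel top back',(0,215),(313,297),.12); seg('panel front',(0,252),(305,333),.12)
seg('plate tab front',(60,335),(220,373),.185); seg('plate tab back',(62,300),(228,337),.185)
seg('arm up',(160,382),(380,425),.106); seg('arm low',(157,418),(365,468),.106)
print('ball c', P(485,530,.175))
E
```

```text
base back [0.665  0.1835 0.012 ] [ 0.6686 -0.0017  0.012 ] heading 91.1
base front [0.5155 0.1476 0.012 ] [ 0.5189 -0.0068  0.012 ] heading 91.3
panel top back [0.6136 0.1632 0.12  ] [0.6145 0.0684 0.12  ] heading 90.5
panel front [0.6035 0.1607 0.12  ] [0.6038 0.0675 0.12  ] heading 90.2
plate tab front [0.5922 0.1383 0.185 ] [0.5933 0.0983 0.185 ] heading 91.5
plate tab back [0.6004 0.1399 0.185 ] [0.6021 0.099  0.185 ] heading 92.4
arm up [0.5769 0.1038 0.106 ] [0.5815 0.0326 0.106 ] heading 93.7
arm low [0.5657 0.1016 0.106 ] [0.567  0.0327 0.106 ] heading 91.1
ball c [0.57031275 0.01769265 0.175     ]
```

```bash
python3 - <<'E'
from h import *
import pickle
w=pickle.load(open('w11.pkl','rb')); im=w['pixels'].astype(int)
for u in (238,243,248,300,305):
    print(u,[ (v,int(im[v,u].sum())) for v in range(108,160)])
    for v in (120,125,130,135): print('   ',v,atz(w,u,v,.125)[:2].round(4))
E
```

```text
238 [(108, 335), (109, 301), (110, 293), (111, 300), (112, 298), (113, 278), (114, 276), (115, 391), (116, 547), (117, 598), (118, 598), (119, 594), (120, 597), (121, 597), (122, 553), (123, 441), (124, 363), (125, 347), (126, 387), (127, 500), (128, 552), (129, 551), (130, 542), (131, 564), (132, 690), (133, 760), (134, 711), (135, 419), (136, 289), (137, 307), (138, 307), (139, 309), (140, 306), (141, 304), (142, 303), (143, 309), (144, 330), (145, 352), (146, 365), (147, 363), (148, 366), (149, 365), (150, 362), (151, 355), (152, 381), (153, 476), (154, 581), (155, 600), (156, 592), (157, 592), (158, 593), (159, 593)]
    120 [0.6079 0.1579]
    125 [0.6025 0.1566]
    130 [0.597  0.1552]
    135 [0.5915 0.1539]
243 [(108, 532), (109, 470), (110, 343), (111, 300), (112, 307), (113, 301), (114, 282), (115, 268), (116, 348), (117, 493), (118, 594), (119, 608), (120, 605), (121, 604), (122, 606), (123, 602), (124, 548), (125, 405), (126, 346), (127, 369), (128, 453), (129, 529), (130, 538), (131, 536), (132, 535), (133, 535), (134, 525), (135, 458), (136, 337), (137, 295), (138, 305)
[... 1820 characters left out ...]
88), (110, 573), (111, 562), (112, 551), (113, 548), (114, 549), (115, 547), (116, 551), (117, 551), (118, 553), (119, 555), (120, 552), (121, 557), (122, 558), (123, 558), (124, 555), (125, 554), (126, 556), (127, 558), (128, 567), (129, 569), (130, 516), (131, 388), (132, 414), (133, 568), (134, 606), (135, 597), (136, 594), (137, 592), (138, 593), (139, 595), (140, 585), (141, 519), (142, 406), (143, 446), (144, 530), (145, 544), (146, 538), (147, 539), (148, 538), (149, 510), (150, 418), (151, 330), (152, 312), (153, 314), (154, 312), (155, 309), (156, 309), (157, 311), (158, 312), (159, 309)]
    120 [0.6275 0.0836]
    125 [0.6222 0.0819]
    130 [0.6168 0.0802]
    135 [0.6113 0.0785]
```

The final view shows the plate directly against the panel: the panel strip in front of it is the same width (about 11.3 px) at both ends. The arm runs along the stand's +y to within about 1°, with the foot at (180,375) pressed on the plate. The arm has retreated clear, so I'm handing in.

```bash
python3 -c "
from cell import order
print(order.job_done())"
```

```text
the job is handed in; nothing more can be done
None
```

The plate is hung on the stud and released, the latch is turned clockwise until its foot presses the plate flat against the panel, and the arm has retreated clear. I handed the job in at about 25 s; no verdict came back.

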